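# Press a sprung breather cover home

### The arm

A 6-joint arm with a two-finger parallel gripper is mounted at the origin on the work surface. World frame = base frame: x ahead of the robot, y to its left, z up, the work surface at z = 0. Lengths are in m, angles in rad, forces in N, time in s.
With the tool pointing down it reaches from about 0.375 to 0.975 m from the base axis. Payload 3.8 kg.
Tool frame: the origin (TCP) lies midway between the tips of the shut fingers; the grasp point (between the pads) lies 19 mm behind it; z points along the fingers, y is the direction in which the jaws open and shut (so a half turn about z gives the same grasp; the last joint's range is limited). The gripper opens to 85 mm and grips with 20 to 120 N. Pads are 22 mm wide; open, the fingers measure 114 mm over their backs; the gripper's body (76 mm by 85 mm) begins 54 mm behind the grasp point. The pads swing forward as they close: fully open they stand 13 mm farther back than shut.
Start: joints at [1.14, 0.264, 1.604, -0, 1.274, -0.037], TCP at [0.259, 0.623, 0.231] pointing down, gripper open.
Joint ranges: [-2.63, 2.63], [-0.94, 2.18], [0.31, 2.57], [-1.31, 4.45], [0, 2.66], [-2.55, 2.55]. Speed limits (rad/s): [2.57, 2.57, 3.14, 3.14, 3.14, 3.14].

### API

Orientations are given as a rotation vector (axis times angle).
In Python, from workcell import bot gives the robot as it stands. The module is installed in compiled form; this text tells all that it offers.
- The arm moves only by the tool play_rows, never from a script. Its argument "series" is a list of rows, each an object with "translation": the shift along the tool's x, y, z in m, a list of three; "spin": the turn about the tool's z in units of 5 degrees (1.0 is 5 degrees). In form: [{"translation": [dx, dy, dz], "spin": spin}, ...]. A call has 1 to 5 rows; each row shifts and turns the commanded pose from where the row before left it, along the tool's axes as they then stand; what a row does not reach is not made up. A row lasts 1/10 s, in which the tool goes at most 50 mm and 8.59 degrees, less where a joint would pass 70% of its speed; a pose out of reach is approached as far as the arm can. A call is refused whole if a number of a shift passes 0.05 or a number of a turn 1, either way. A call with a gripper value outside its range is refused whole. "jaw" is the gripper's target within -1 to 1 (fully open at 1, half-way at 0, shut at -1), set as the call begins (left out, the last holds). The fingers move at their own pace and stop on an object; "force" is the grip in N (left out, the last holds). Time passes only in rows, so rows that do not move let the fingers close. It gives the time, the measured TCP pose, the force and the opening at its end, in the units of the state.
- bot.read_state(): the state, without advancing time (a new reading comes with each control period).
- bot.read_camera(name): name is "side" or "top"; returns the picture (420x560x3 uint8, blue, green, red); there is no depth.
- bot.get_calibration(name): a dict with "fov_y" (degrees; the focal length in pixels is half the picture's height over the tangent of half this angle, whatever the lens; pixels are square), "cx", "cy" (the principal point, pixels), "k1" (the pictures are not rectified: a ray, as slopes to the right and down, at radius r is drawn at 1 + k1 r^2 times it, then the intrinsics apply), "R" (3x3) and "t" (3): a world point X has camera coordinates R X + t. Camera axes: x right, y down, z forward; pixel columns grow to the right and rows downward; lengths in m; the calibration is good to about 2 mm. A picture is of the moment at which its call begins. get_calibration takes no time and is no camera call.
- bot.finish_job(): hands the job in, once; it reports no verdict.
The state is a dict: "time": time; "q": joint angles; "joint_vel": joint speeds; "joint_torque": joint torques, N m; "tool_pos": TCP position; "tcp_rot": TCP orientation; "wrist_force": force on the tool from outside, world axes, zero at the start; "torque": the same for the moment, N m; "width": opening from 0.0 (shut) to 1.0 (fully open).
Only numpy, scipy, OpenCV 4.12 (cv2) and the standard library are available. Lean on these libraries where they do the work, as an engineer would, in place of code of your own. Each camera call takes 0.05 s, during which the arm holds its last target. There are 200 camera calls.

### The job

Take the driver with the small round foot from the mat, set it flat on the loose steel cover of the breather housing and press the cover squarely down against its spring past both catches until it bottoms out level, then bear on it there with about 20 newtons for a second to bed it in. Feel for the bottom, never push on the cover with more than 30 newtons, and push only with the driver. Then lift off and stand the driver back upright on the mat, leaving the other things where they are.

Things in the scene. Friction and masses are not known exactly. Their poses are not given: they have to be found in the camera images.
- driver_grip (a point): Driver to use, 0.35 kg, 110 mm tall, standing upright on the mat on its flat round steel foot (44 mm across, 10 mm thick, the smaller of the two feet). Over the foot an 18 mm neck, then a square wooden handle, 26 x 26 mm, from 30 to 110 mm above the underside. This point: middle of the handle, 70 mm above the foot's underside; z up along the tool, x and y square to the handle's faces.
- wide_driver_grip (a point): The other driver, not to be used or moved: same handle and height but a foot 68 mm across, too wide to go between the catches. This point is the middle of its handle, 70 mm above its underside.
- mat: Black rubber mat fixed on the bench, 160 mm (its x) by 220 mm (its y) and 5 mm thick, on which both drivers stand 110 mm apart along its y. Origin at the centre of its underside, at bench height; z up.
- housing: Cast aluminium breather housing fixed to the bench: foot 130 x 120 x 10 mm, on it a round open bowl 84 mm across outside, bore 63 mm, rim 58 mm above the bench. Origin at the centre of its underside, z up along the bore. A sprung seat in the middle pushes the cover up; two sprung catches stand on its +y and -y sides.
- bore (a point): Point on the bore's axis level with the undersides of the catches, 45 mm above the housing's underside; z up. Deeper in the bore a level shoulder on shims stops the cover: with the cover bottomed out its top face lies somewhere from 3 to 17 mm below this point. The depth differs from one time to the next, cannot be seen beforehand and must be felt.
- cover_top (a point): Cover: loose flat steel disc, 61 mm across, 6 mm thick, 80 g, lying on the sprung seat, free to tip, 1 mm clear all round. This point: centre of its top face, z up; 60 mm above the housing's underside at the start, 28 to 42 mm bottomed out, 45 mm when held up against the catches. Spring 3 N at first, 6 to 10 N lower down, catches up to 8 N more on the way; at the bottom the force rises steeply.
- catch_nose (a point): Nose tip of the +y catch (the other is its mirror on the -y side). The dark noses, 14 mm wide, reach through the bowl's wall to 26 mm from the bore's axis, 45 to 58 mm above the bench, sloped on top: the cover going down pushes them outwards by itself and they spring back over its edge before it bottoms out.
- oil_mid (a point): Blue oil bottle, 80 mm across, 190 mm tall, standing by the housing; leave it. This point is its centre.
- wrench_grip (a point): Steel wrench lying on the bench beyond the work; leave it. This point is on its handle.
- cup_rim (a point): Open steel cup, 72 mm across, 60 mm tall, beyond the housing; leave it. This point is the centre of its mouth.
Not all that is in view belongs to the job. Leave any black or yellow look-alike of the part that bears driver_grip alone. Of the things that look like the housing, take the one that is farthest to the robot's right at the start.

How it is judged:
By the outcome, as a careful person would: the job done as asked, in the order asked, and still so for the second after the job is handed in, with the robot touching nothing.
It also fails if it takes over 56 s, if anything falls off the work surface, if the arm or the gripper's body presses on something with over 40 N, if the wrist force passes 120 N, or if a joint passes its speed limit or range.

## Working session

There is one attempt and no reset: what is moved stays moved. The work goes in short steps, Python scripts to look and compute and a tool call to move; the robot and the scene stay as the last step left them, time stands still between calls to the robot, and variables do not carry over. Pictures are saved under pics/ and viewed, about 8 in all and at most 12, crops included, and the job is handed in when it is done.

Besides the shell and the picture viewer there is one more tool, called after "Call:" by a JSON object that holds its "fn" and its "kwargs", one argument or row to a line. play_rows: Moves the arm, as the interface text tells. Its arguments: {"type":"object","properties":{"series":{"type":"array","items":{"type":"object","properties":{"translation":{"type":"array","items":{"type":"number"}},"spin":{"type":"number"}}}},"jaw":{"type":"number"},"force":{"type":"number"}},"required":["series"]}

```bash
mkdir -p pics; cat > h.py <<'E'
import numpy as np, cv2
from workcell import bot
def cal(n):
    c=bot.get_calibration(n); f=210/np.tan(np.radians(c["fov_y"])/2)
    return f,c["cx"],c["cy"],c["k1"],np.array(c["R"]),np.array(c["t"])
def ray(n,u,v):
    f,cx,cy,k,R,t=cal(n); d=np.array([(u-cx)/f,(v-cy)/f]); s=d.copy()
    for _ in range(30): s=d/(1+k*(s@s))
    return -R.T@t, R.T@np.array([s[0],s[1],1])
def onz(n,u,v,z):
    o,d=ray(n,u,v); return o+d*(z-o[2])/d[2]
def proj(n,X):
    f,cx,cy,k,R,t=cal(n); p=R@np.array(X)+t; s=p[:2]/p[2]; s=s*(1+k*(s@s)); return s*f+[cx,cy]
E
python3 - <<'E'
from h import *
for n in("side","top"):
    i=bot.read_camera(n); cv2.imwrite(f"pics/{n}0.png",i)
    o,_=ray(n,280,210); print(n,o,cal(n)[:4])
    print([ (c,onz(n,*c,0).round(3)) for c in((0,0),(559,0),(0,419),(559,419),(280,210))])
s=bot.read_state(); print(s)
E
```

```text
side [ 0.14023873 -0.83046832  1.16703483] (np.float64(498.07938562060315), 279.7233040047292, 219.81820804764982, 0.010431599018089198)
[((0, 0), array([0.108, 1.934, 0.   ])), ((559, 0), array([2.61 , 0.694, 0.   ])), ((0, 419), array([-0.208, -0.182,  0.   ])), ((559, 419), array([ 0.924, -0.787,  0.   ])), ((280, 210), array([0.662, 0.086, 0.   ]))]
top [ 0.50501468 -0.00464391  1.35924316] (np.float64(502.81545322310274), 273.15248871219626, 209.51783993402944, -0.18397622147060738)
[((0, 0), array([1.268, 0.886, 0.   ])), ((559, 0), array([ 1.328, -0.898,  0.   ])), ((0, 419), array([-0.012,  0.779,  0.   ])), ((559, 419), array([ 0.031, -0.863,  0.   ])), ((280, 210), array([ 0.625, -0.02 ,  0.   ]))]
{'time': 0.1, 'q': array([ 1.14012954e+00,  2.64729338e-01,  1.60525886e+00,  8.64764550e-05,
        1.27371055e+00, -3.68858626e-02]), 'joint_vel': array([ 0.00051413, -0.00219761, -0.00309236,  0.00114706,  0.00238757,
       -0.00116907]), 'joint_torque': array([ 1.16105621e-03, -5.16710329e+01, -3.68589985e+01, -1.52385537e-04,
        6.33029224e-03,  8.14464101e-06]), 'tool_pos': array([0.25867073, 0.62274032, 0.23004024]), 'tcp_rot': array([-0.61448857, -3.08032915,  0.00318761]), 'wrist_force': array([-1.59207668,  0.419215  ,  0.09495877]), 'torque': array([ 0.01538877, -0.04074372,  0.02513497]), 'width': 1.0021872063909196}
```

View pics/top0.png

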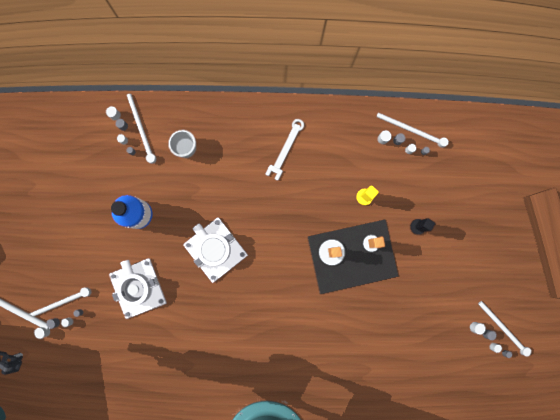

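View pics/side0.png

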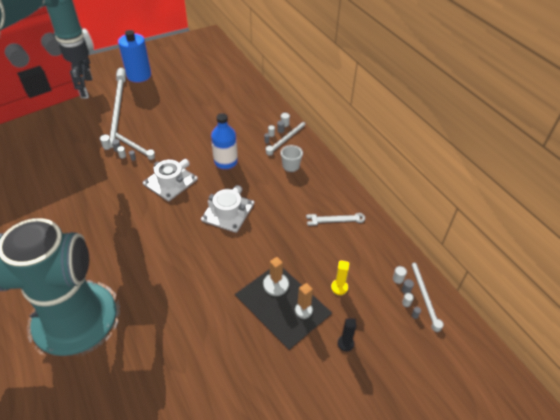

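The top view shows two housing-like parts, at (213,250) and (137,289). The first is farther to the robot's right and has its cover on, so it is the one. The drivers are the wide one on the mat at (331,252), the small-footed one on the mat at (372,243), and yellow (367,196) and black (422,227) look-alikes off the mat. I take (372,243): on the mat, wooden handle, smaller foot. I'll confirm that in one enlarged crop.

```bash
python3 - <<'E'
from h import *
t=cv2.imread("pics/top0.png"); s=cv2.imread("pics/side0.png")
r=lambda i,x,y,w,h:cv2.resize(i[y:y+h,x:x+w],(400,300),interpolation=cv2.INTER_CUBIC)
cv2.imwrite("pics/crop1.png",np.vstack([np.hstack([r(t,305,205,100,75),r(t,165,212,100,75)]),np.hstack([r(s,240,245,100,75),r(s,180,165,100,75)])]))
h=cv2.cvtColor(t,cv2.COLOR_BGR2HSV); 
m=((h[...,1]<60)&(h[...,2]>130)).astype(np.uint8)
n,l,st,c=cv2.connectedComponentsWithStats(m)
for k in range(1,n):
    if st[k,4]>60: print("white",st[k],c[k].round(1))
m=((h[...,0]>5)&(h[...,0]<18)&(h[...,1]>140)&(h[...,2]>190)).astype(np.uint8)
n,l,st,c=cv2.connectedComponentsWithStats(m)
for k in range(1,n):
    if st[k,4]>20: print("wood",st[k],c[k].round(1))
m=(t.max(2)<45).astype(np.uint8); m=cv2.morphologyEx(m,cv2.MORPH_OPEN,np.ones((3,3)))
for c in cv2.findContours(m,cv2.RETR_EXTERNAL,cv2.CHAIN_APPROX_NONE)[0]:
    if cv2.contourArea(c)>1500: b=cv2.boxPoints(cv2.minAreaRect(c)); print("mat",b.round(1).tolist(),[onz("top",*p,.005)[:2].round(3) for p in b])
E
```

```text
white [127  94  28  70 366] [140.9 130.8]
white [106 106  11  13 101] [110.9 111.4]
white [377 113  72  34 417] [414.6 130.3]
white [265 119  39  61 538] [285.  149.4]
white [168 130  28  27 450] [183.1 144. ]
white [378 130  14  14 134] [384.1 136.4]
white [396 133   9   9  62] [400.  137.2]
white [405 144  12  10  82] [410.3 148.1]
white [131 197  20  32 192] [143.7 215.4]
white [ 183  217   65   66 2276] [214.  249.2]
white [363 235  15  17 126] [368.6 243. ]
white [319 239  26  26 406] [330.4 251.8]
white [ 109  258   57   61 1999] [136.3 287.6]
white [  0 287  89  52 800] [ 42.4 312.1]
white [478 301  54  56 399] [505.8 330.5]
white [470 322  16  13 155] [477.3 327.8]
white [490 343  12  10  90] [495.5 347.5]
wood [375 237  10  11  70] [379.8 241.9]
wood [369 239   6   8  40] [371.7 242.6]
wood [329 248  13   9  72] [335.2 251.8]
```

View pics/crop1.png

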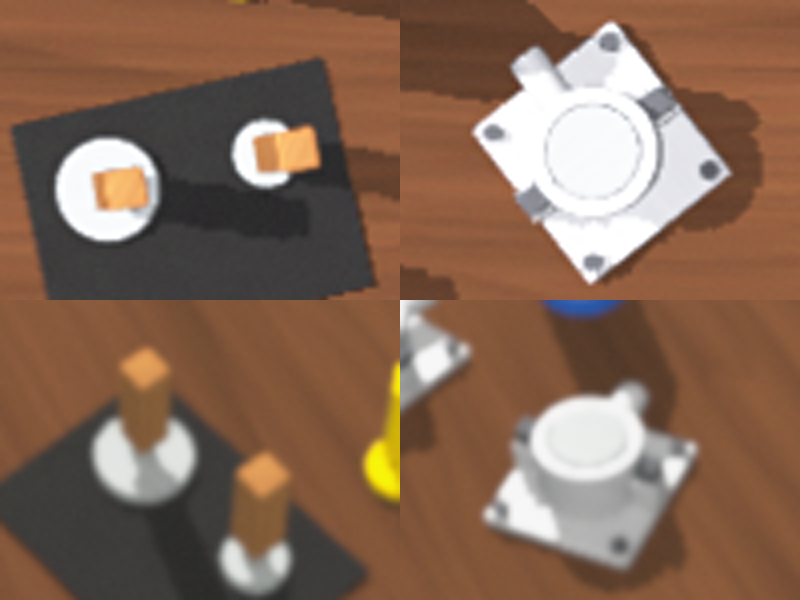

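The crop confirms it: the target driver (foot near (372,243)) has the smaller foot, and the housing at (213,250) has its cover on and two dark catches at (230,237) and (199,262). Next I work out positions from both views.

```bash
cat >> h.py <<'E'
from scipy.spatial.transform import Rotation as Ro
def circ(n,u,v,rad,z,N=72):  # refine circle centre from edges near expected radius
    g=cv2.GaussianBlur(cv2.cvtColor(cv2.imread(f"pics/{n}.png"),cv2.COLOR_BGR2GRAY),(0,0),.7).astype(np.float32)
    return g
def go(xy,z=None,yaw=None):
    s=bot.read_state(); R=Ro.from_rotvec(s["tcp_rot"]).as_matrix(); p=s["tool_pos"]
    d=np.array([xy[0],xy[1],p[2] if z is None else z])-p
    y=np.degrees(np.arctan2(R[1,1],R[0,1])); print("tcp",p.round(4),"jaw yaw",y.round(2),"shift in tool axes",(R.T@d).round(4),"toolz",R[:,2].round(4))
    if yaw is not None:
        e=(yaw-y+90)%180-90; print("spin units (tool z down, sign flipped)",round(-e/5,2),"alt",round(-(e-np.sign(e)*180)/5,2))
E
python3 - <<'E'
from h import *
print("foot top",onz("top",371.7,243,.015)); print("handle top T",onz("top",379.5,242.3,.115)); print("handle top S",onz("side",306,288.5,.115))
S=cv2.imread("pics/side0.png");T=cv2.imread("pics/top0.png")
print("rim T",onz("top",214.2,250,.058),"cov T",onz("top",213.2,250,.06),"cov S",onz("side",227.5,199.2,.06))
a=onz("top",165+260/4,212+100/4,.055);b=onz("top",165+135/4,212+200/4,.055);print("catches",a,b,(a+b)/2)
for q in[((277,134),(316,126)),((279,173),(320,164)),((12,127),(322,58)),((316,126),(320,164))]:
    A,B=[onz("top",305+x/4,205+y/4,.1 if x>200 and q[0][0]>20 else .005) for x,y in q]; print("edge dir",np.degrees(np.arctan2(*(B-A)[[1,0]])).round(1))
# two-view triangulations
def tri(pt,ps):
    o1,d1=ray("top",*pt);o2,d2=ray("side",*ps);d1/=np.linalg.norm(d1);d2/=np.linalg.norm(d2)
    k=np.linalg.lstsq(np.c_[d1,-d2],o2-o1,rcond=None)[0];A,B=o1+k[0]*d1,o2+k[1]*d2;return ((A+B)/2).round(4),np.linalg.norm(A-B).round(4)
print(tri((379.5,242.3),(306,288.5)),tri((213.2,250),(227.5,199.2)))
go((.5,-.2),.231,0)
# masks: foot+handle of driver by bright mask on dark mat; cover ellipse
for n,I,box in(("top",T,(355,225,390,262)),):
    h=cv2.cvtColor(I,cv2.COLOR_BGR2HSV);m=np.zeros(I.shape[:2],np.uint8);x0,y0,x1,y1=box
    m[y0:y1,x0:x1]=((h[...,1]<90)&(h[...,2]>120))[y0:y1,x0:x1]
    c=max(cv2.findContours(m,0,1)[0],key=cv2.contourArea)[:,0]; c=c[c[:,0]<371]
    A=np.c_[2*c,np.ones(len(c))];s=np.linalg.lstsq(A,(c**2).sum(1),rcond=None)[0];print("foot circle",s[:2],np.sqrt(s[2]+s[:2]@s[:2]),onz("top",*s[:2],.015))
E
```

```text
foot top [ 0.54230924 -0.26878701  0.015     ]
handle top T [ 0.54176281 -0.26884207  0.115     ]
handle top S [ 0.54181671 -0.26682989  0.115     ]
rim T [0.51128489 0.14818193 0.058     ] cov T [0.51118907 0.15054449 0.06      ] cov S [0.51434232 0.15183577 0.06      ]
catches [0.54633641 0.10860198 0.055     ] [0.47882623 0.18773007 0.055     ] [0.51258132 0.14816603 0.055     ]
edge dir -77.2
edge dir -76.5
edge dir -76.0
edge dir -173.0
(array([ 0.5413, -0.2682,  0.1173]), np.float64(0.0008)) (array([0.5123, 0.1497, 0.063 ]), np.float64(0.0024))
tcp [0.2587 0.6227 0.23  ] jaw yaw 67.44 shift in tool axes [-5.385e-01 -6.672e-01  4.000e-04] toolz [-0.001  -0.0019 -1.    ]
spin units (tool z down, sign flipped) 13.49 alt -22.51
foot circle [368.39539394 242.84763625] 5.817929404286574 [ 0.54249527 -0.25977082  0.015     ]
```

Driver is at (0.542, -0.268) with handle yaw about 13.5°. Bore is at about (0.512, 0.150). Moving over the driver.

Call:
{"fn": "play_rows", "kwargs": {
  "series": [
    {"translation": [-0.03,-0.0357,0],"spin": 0},
    {"translation": [-0.03,-0.0357,0],"spin": 0},
    {"translation": [-0.03,-0.0357,0],"spin": 0},
    {"translation": [-0.03,-0.0357,0],"spin": 0},
    {"translation": [-0.03,-0.0357,0],"spin": 0}
  ],
  "jaw": 0.3
}}

```text
time: 0.6
tool_pos: [0.329, 0.3989, 0.2307]
tcp_rot: [-0.614, -3.081, 0.001]
wrist_force: [1.4, 0.4, 1.1]
width: 0.646
```

Call:
{"fn": "play_rows", "kwargs": {
  "series": [
    {"translation": [-0.03,-0.0357,0],"spin": 0},
    {"translation": [-0.03,-0.0357,0],"spin": 0},
    {"translation": [-0.03,-0.0357,0],"spin": 0},
    {"translation": [-0.03,-0.0357,0],"spin": 0},
    {"translation": [-0.03,-0.0357,0],"spin": 0}
  ]
}}

```text
time: 1.1
tool_pos: [0.3989, 0.1767, 0.231]
tcp_rot: [0.614, 3.081, -0.0]
wrist_force: [0.2, 1.1, 0.9]
width: 0.651
```

Call:
{"fn": "play_rows", "kwargs": {
  "series": [
    {"translation": [-0.03,-0.0357,0],"spin": 0},
    {"translation": [-0.03,-0.0357,0],"spin": 0},
    {"translation": [-0.03,-0.0357,0],"spin": 0},
    {"translation": [-0.03,-0.0357,0],"spin": 0},
    {"translation": [-0.03,-0.0357,0],"spin": 0}
  ]
}}

```text
time: 1.6
tool_pos: [0.469, -0.0457, 0.2311]
tcp_rot: [-0.615, -3.081, -0.0]
wrist_force: [1.2, 0.5, 0.2]
width: 0.649
```

Call:
{"fn": "play_rows", "kwargs": {
  "series": [
    {"translation": [-0.03,-0.0357,0],"spin": 0},
    {"translation": [-0.03,-0.0357,0],"spin": 0},
    {"translation": [-0.03,-0.0357,0],"spin": 0},
    {"translation": [-0.03,-0.0357,0],"spin": 0},
    {"translation": [-0.03,-0.0357,0],"spin": 0}
  ]
}}

```text
time: 2.1
tool_pos: [0.539, -0.2681, 0.2307]
tcp_rot: [-0.615, -3.08, -0.001]
wrist_force: [0.6, 0.3, 0.3]
width: 0.648
```

Call:
{"fn": "play_rows", "kwargs": {
  "series": [
    {"translation": [0,0,0],"spin": 1},
    {"translation": [0,0,0],"spin": 1},
    {"translation": [0,0,0],"spin": 1},
    {"translation": [0,0,0],"spin": 1},
    {"translation": [0,0,0],"spin": 1}
  ]
}}

```text
time: 2.6
tool_pos: [0.5387, -0.2662, 0.2305]
tcp_rot: [-1.272, -2.871, -0.0]
wrist_force: [-0.7, -1.2, -0.0]
width: 0.649
```

Call:
{"fn": "play_rows", "kwargs": {
  "series": [
    {"translation": [0,0,0],"spin": 1},
    {"translation": [0,0,0],"spin": 1},
    {"translation": [0,0,0],"spin": 1},
    {"translation": [0,0,0],"spin": 1},
    {"translation": [0,0,0],"spin": 1}
  ]
}}

```text
time: 3.1
tool_pos: [0.5387, -0.266, 0.2306]
tcp_rot: [-1.863, -2.528, 0.0]
wrist_force: [0.4, 0.2, -0.0]
width: 0.654
```

Call:
{"fn": "play_rows", "kwargs": {
  "series": [
    {"translation": [0,0,0],"spin": 0.8},
    {"translation": [0,0,0],"spin": 0},
    {"translation": [0,0,0],"spin": 0}
  ]
}}

```text
time: 3.4
tool_pos: [0.5389, -0.2661, 0.2308]
tcp_rot: [-1.944, -2.467, 0.0]
wrist_force: [0.9, 0.4, 0.2]
width: 0.649
```

```bash
python3 - <<'E'
from h import *
i=bot.read_camera("top");j=bot.read_camera("side")
r=lambda i,x,y,w,h:cv2.resize(i[y:y+h,x:x+w],(400,300),interpolation=cv2.INTER_CUBIC)
cv2.imwrite("pics/over.png",np.hstack([r(i,312,185,120,90),r(j,230,215,120,90)]))
go((.5415,-.2683),.099,13.5); s=bot.read_state();print(s["time"],s["width"],s["wrist_force"])
E
```

```text
tcp [ 0.539  -0.2662  0.231 ] jaw yaw 13.5 shift in tool axes [-0.0027  0.002   0.132 ] toolz [-4.e-04  2.e-04 -1.e+00]
spin units (tool z down, sign flipped) 0.0 alt -36.0
3.5 0.6472361919960886 [-0.20764268  0.26720201  0.56586871]
```

View pics/over.png

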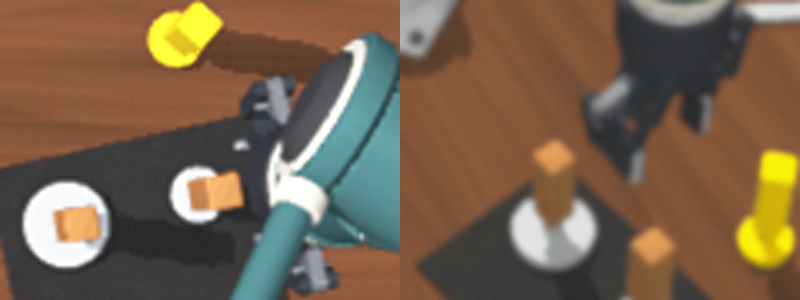

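The gripper hangs over the small-footed driver, with the wide driver and the yellow look-alike clear of it. Descending with the small correction.

Call:
{"fn": "play_rows", "kwargs": {
  "series": [
    {"translation": [-0.0027,0.002,0.03],"spin": 0},
    {"translation": [0,0,0.03],"spin": 0},
    {"translation": [0,0,0.03],"spin": 0},
    {"translation": [0,0,0.03],"spin": 0},
    {"translation": [0,0,0.02],"spin": 0}
  ]
}}

```text
time: 4.0
tool_pos: [0.5404, -0.2677, 0.0887]
tcp_rot: [-1.943, -2.465, 0.001]
wrist_force: [-0.4, 0.1, -0.2]
width: 0.649
```

Call:
{"fn": "play_rows", "kwargs": {
  "series": [
    {"translation": [0,0,0.015],"spin": 0},
    {"translation": [0,0,0.014],"spin": 0},
    {"translation": [0,0,0],"spin": 0},
    {"translation": [0,0,0],"spin": 0}
  ]
}}

```text
time: 4.4
tool_pos: [0.5421, -0.2686, 0.0627]
tcp_rot: [1.946, 2.466, 0.0]
wrist_force: [0.3, 0.0, -0.2]
width: 0.65
```

```bash
python3 - <<'E'
from h import *
i=bot.read_camera("top");j=bot.read_camera("side")
r=lambda i,x,y,w,h:cv2.resize(i[y:y+h,x:x+w],(400,300),interpolation=cv2.INTER_CUBIC)
cv2.imwrite("pics/down.png",np.hstack([r(i,312,185,120,90),r(j,250,235,100,75)]))
go((.5415,-.2683),.062,13.5)
E
```

```text
tcp [ 0.5428 -0.269   0.0637] jaw yaw 13.44 shift in tool axes [ 0.001  -0.0011  0.0017] toolz [ 0.0022 -0.0012 -1.    ]
spin units (tool z down, sign flipped) -0.01 alt 35.99
```

View pics/down.png

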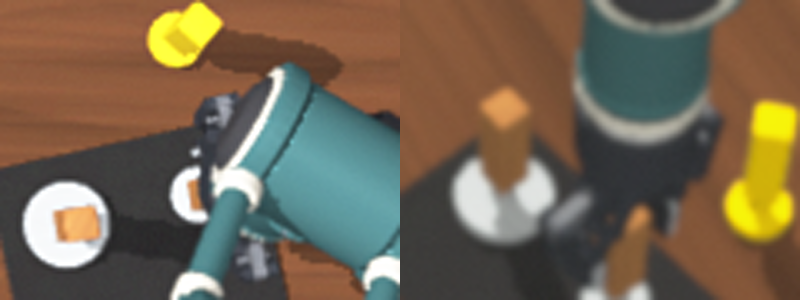

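The handle sits between the fingers and nothing else is touched. Closing.

Call:
{"fn": "play_rows", "kwargs": {
  "series": [
    {"translation": [0,0,0],"spin": 0},
    {"translation": [0,0,0],"spin": 0},
    {"translation": [0,0,0],"spin": 0},
    {"translation": [0,0,0],"spin": 0},
    {"translation": [0,0,0],"spin": 0}
  ],
  "jaw": -1,
  "force": 100
}}

```text
time: 5.0
tool_pos: [0.5424, -0.2689, 0.0633]
tcp_rot: [1.945, 2.465, 0.0]
wrist_force: [0.4, -0.7, 6.4]
width: 0.293
```

Call:
{"fn": "play_rows", "kwargs": {
  "series": [
    {"translation": [0,0,0],"spin": 0},
    {"translation": [0,0,0],"spin": 0}
  ]
}}

```text
time: 5.2
tool_pos: [0.5424, -0.2689, 0.0633]
tcp_rot: [1.945, 2.465, 0.0]
wrist_force: [-0.1, -0.6, 5.6]
width: 0.295
```

```bash
python3 - <<'E'
from h import *
go((.5415,-.2683),.062,13.5);s=bot.read_state();print(s["tool_pos"],s["wrist_force"],s["torque"],s["width"],s["q"])
E
```

```text
tcp [ 0.5424 -0.2689  0.0633] jaw yaw 13.43 shift in tool axes [ 0.0008 -0.0007  0.0013] toolz [ 1.5e-03 -9.0e-04 -1.0e+00]
spin units (tool z down, sign flipped) -0.01 alt 35.99
[ 0.54239441 -0.26887996  0.06330514] [-0.10964122 -0.59213215  5.56476086] [0.03886798 0.06661714 0.01614616] 0.2950964515614812 [-5.01331382e-01  2.87958989e-01  1.90630361e+00 -7.55457380e-05
  9.45581853e-01 -7.35765314e-01]
```

Gripped (25 mm opening). Lift and carry over the wide driver to the housing.

Call:
{"fn": "play_rows", "kwargs": {
  "series": [
    {"translation": [0,0,-0.015],"spin": 0},
    {"translation": [0,0,-0.035],"spin": 0},
    {"translation": [0,0,-0.045],"spin": 0},
    {"translation": [0,0,-0.045],"spin": 0},
    {"translation": [0,0,-0.03],"spin": 0}
  ]
}}

```text
time: 5.7
tool_pos: [0.5422, -0.2686, 0.2359]
tcp_rot: [1.944, 2.464, 0.001]
wrist_force: [1.1, -1.1, -3.5]
width: 0.289
```

Call:
{"fn": "play_rows", "kwargs": {
  "series": [
    {"translation": [0.015,0.0022,0],"spin": 0},
    {"translation": [0.033,0.0055,0],"spin": 0},
    {"translation": [0.037,0.0062,0],"spin": 0},
    {"translation": [0.037,0.0062,0],"spin": 0},
    {"translation": [0.037,0.0062,0],"spin": 0}
  ]
}}

```text
time: 6.2
tool_pos: [0.528, -0.1052, 0.2297]
tcp_rot: [-1.944, -2.462, 0.002]
wrist_force: [0.5, 0.3, -3.3]
width: 0.294
```

Call:
{"fn": "play_rows", "kwargs": {
  "series": [
    {"translation": [0.037,0.0062,0],"spin": 0},
    {"translation": [0.037,0.0062,0],"spin": 0},
    {"translation": [0.037,0.0062,0],"spin": 0},
    {"translation": [0.037,0.0062,0],"spin": 0},
    {"translation": [0.037,0.0062,0],"spin": 0}
  ]
}}

```text
time: 6.7
tool_pos: [0.5149, 0.0814, 0.2298]
tcp_rot: [-1.944, -2.464, 0.004]
wrist_force: [0.7, 0.0, -2.4]
width: 0.291
```

Call:
{"fn": "play_rows", "kwargs": {
  "series": [
    {"translation": [0.037,0.0062,0],"spin": 0},
    {"translation": [0.025,0.004,0],"spin": 0},
    {"translation": [0.009,0.0015,0],"spin": 0},
    {"translation": [0,0,0],"spin": 0},
    {"translation": [0,0,0],"spin": 0}
  ]
}}

```text
time: 7.2
tool_pos: [0.5115, 0.1506, 0.2312]
tcp_rot: [-1.945, -2.466, 0.003]
wrist_force: [1.0, -0.1, -2.9]
width: 0.291
```

```bash
python3 - <<'E'
from h import *
i=bot.read_camera("top");j=bot.read_camera("side");cv2.imwrite("pics/t2.png",i);cv2.imwrite("pics/s2.png",j)
r=lambda i,x,y,w,h:cv2.resize(i[y:y+h,x:x+w],(400,300),interpolation=cv2.INTER_CUBIC)
cv2.imwrite("pics/carry.png",np.hstack([r(i,165,200,120,90),r(j,180,130,120,90)]))
T=cv2.imread("pics/top0.png")
go((.512,.150),.12,13.5);s=bot.read_state();print(s["wrist_force"],s["torque"],s["width"])
# bowl rim circle: Hough in enlarged initial views
for n,(x,y,w,h) in(("top",(165,212,100,75)),):
    g=cv2.cvtColor(cv2.resize(T[y:y+h,x:x+w],None,fx=8,fy=8,interpolation=cv2.INTER_CUBIC),cv2.COLOR_BGR2GRAY)
    for a,b in((85,110),(110,150)):
        c=cv2.HoughCircles(g,cv2.HOUGH_GRADIENT_ALT if 0 else cv2.HOUGH_GRADIENT,1,50,param1=60,param2=15,minRadius=a,maxRadius=b)
        if c is not None:
            for q in c[0][:2]:
                p=(q[:2]-3.5)/8+[x,y]; print(a,q,p,onz(n,*p,.059).round(4))
E
```

```text
tcp [0.5121 0.1501 0.2318] jaw yaw 13.37 shift in tool axes [-0.     -0.      0.1118] toolz [-9.e-04 -7.e-04 -1.e+00]
spin units (tool z down, sign flipped) -0.03 alt 35.97
[ 0.82642032 -0.39895478 -2.83428532] [-0.06387878 -0.04248411  0.03070279] 0.2936477446979451
85 [411.5 308.5 101.7] [216.    250.125] [0.5111 0.1434 0.059 ]
85 [289.5 290.5 102.4] [200.75  247.875] [0.5156 0.1833 0.059 ]
110 [390.5 297.5 137.6] [213.375 248.75 ] [0.5144 0.1503 0.059 ]
110 [407.5 207.5 119. ] [215.5 237.5] [0.5437 0.1459 0.059 ]
```

View pics/carry.png

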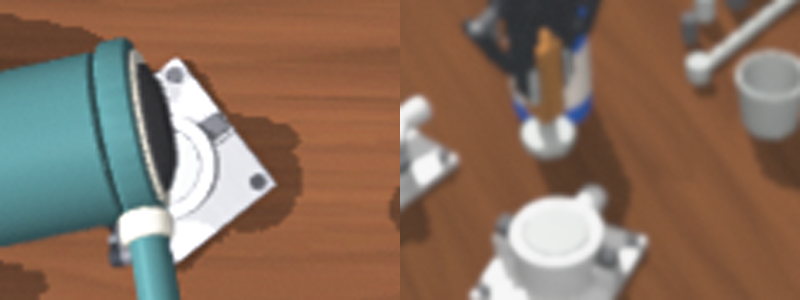

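The side view shows the driver upright in the grip (foot at about (345,172)) above the cover. I'll refine the bore axis from foot corners, bolts and catches in both views.

```bash
python3 - <<'E'
from h import *
T=cv2.imread("pics/top0.png")
x,y,w,h=175,212,80,78
g=cv2.cvtColor(T[y:y+h,x:x+w],cv2.COLOR_BGR2GRAY); hs=cv2.cvtColor(T[y:y+h,x:x+w],cv2.COLOR_BGR2HSV)
# bolts: centroid of darkness in small windows
P=[]
for u,v in((217.5,222.5),(242.5,254.5),(213.5,277.5),(188.3,245)):
    a,b=int(round(u)),int(round(v)); q=cv2.cvtColor(T[b-3:b+4,a-3:a+4],cv2.COLOR_BGR2GRAY).astype(float)
    k=np.clip(q.max()*.8-q,0,None); yy,xx=np.mgrid[-3:4,-3:4]; k*=(xx**2+yy**2<10)
    P.append(onz("top",a+(k*xx).sum()/k.sum(),b+(k*yy).sum()/k.sum(),.012)); print("bolt",P[-1].round(4))
P=np.array(P);print("bolt centre",P.mean(0),(P[0]+P[2])/2,(P[1]+P[3])/2, "sides",np.linalg.norm(P[0]-P[1]),np.linalg.norm(P[1]-P[2]))
C=[(613,22),(731,173),(590,283),(472,130)]
Q=np.array([onz("top",165+(a-400)/4,212+b/4,.010) for a,b in C]);print("corner centre",Q.mean(0),np.linalg.norm(Q[0]-Q[1]),np.linalg.norm(Q[1]-Q[2]))
# radial edge profiles of cover/rim gap, top view and side view
for n,c0,z in(("top",(.512,.150),.058),("side",(.512,.150),.058)):
    I=cv2.GaussianBlur(cv2.cvtColor(cv2.imread(f"pics/{n}0.png"),cv2.COLOR_BGR2GRAY),(0,0),.6).astype(np.float32)
    E=[]
    for rn,(ra,rb) in {"gap":(.026,.0365)}.items():
        rr=np.arange(ra,rb,.0005)
        pts=[]
        for th in np.arange(0,360,10):
            t=np.radians(th); X=[proj(n,(c0[0]+r*np.cos(t),c0[1]+r*np.sin(t),z)) for r in rr]
            X=np.array(X,np.float32); p=cv2.remap(I,X[:,:1],X[:,1:],cv2.INTER_CUBIC)[:,0]
            k=p.argmin(); 
            if 0<k<len(rr)-1 and p[k]<min(p[0],p[-1])-4: pts.append((c0[0]+rr[k]*np.cos(t),c0[1]+rr[k]*np.sin(t)))
        pts=np.array(pts)
        for _ in range(3):
            A=np.c_[2*pts,np.ones(len(pts))];s=np.linalg.lstsq(A,(pts**2).sum(1),rcond=None)[0];R=np.sqrt(s[2]+s[:2]@s[:2])
            e=abs(np.hypot(*(pts-s[:2]).T)-R);pts2=pts[e<max(.001,np.median(e)*2)]; 
            pr=(n,rn,len(pts),s[:2].round(4),R.round(4),e.mean().round(4));pts=pts2
        print(pr)
E
```

```text
bolt [0.5864 0.1483 0.012 ]
bolt [0.503  0.0788 0.012 ]
bolt [0.4372 0.1524 0.012 ]
bolt [0.5232 0.2249 0.012 ]
bolt centre [0.51247672 0.15111852 0.012     ] [0.51182178 0.15038182 0.012     ] [0.51313167 0.15185522 0.012     ] sides 0.10858635743808216 0.09877104337337912
corner centre [0.51170587 0.15091364 0.01      ] 0.12911359654288654 0.1198404496746231
('top', 'gap', 36, array([0.5129, 0.152 ]), np.float64(0.0304), np.float64(0.0003))Traceback (most recent call last):
  File "<stdin>", line 28, in <module>
    return umr_sum(a, axis, dtype, out, keepdims, initial, where)
numpy.exceptions.AxisError: axis 1 is out of bounds for array of dimension 1
```

Bore axis from the rim fit, bolts and corners agrees on (0.5125, 0.1515). Correct and descend to about 9 mm above the cover.

Call:
{"fn": "play_rows", "kwargs": {
  "series": [
    {"translation": [0.0012,0.0008,0.02],"spin": 0},
    {"translation": [0,0,0.025],"spin": 0},
    {"translation": [0,0,0.025],"spin": 0},
    {"translation": [0,0,0.02],"spin": 0},
    {"translation": [0,0,0.01],"spin": 0}
  ]
}}

```text
time: 7.8
tool_pos: [0.5115, 0.151, 0.13]
tcp_rot: [-1.947, -2.463, 0.005]
wrist_force: [-0.4, -0.6, -2.9]
width: 0.291
```

Call:
{"fn": "play_rows", "kwargs": {
  "series": [
    {"translation": [0,0,0.004],"spin": 0},
    {"translation": [0,0,0],"spin": 0},
    {"translation": [0,0,0],"spin": 0}
  ]
}}

```text
time: 8.1
tool_pos: [0.5139, 0.1526, 0.1295]
tcp_rot: [1.946, 2.465, 0.003]
wrist_force: [0.0, 1.1, -2.4]
width: 0.29
```

```bash
python3 - <<'E'
from h import *
j=bot.read_camera("side");cv2.imwrite("pics/s3.png",j)
go((.5125,.1515),.1183,13.5);s=bot.read_state();print(s["wrist_force"],s["torque"])
z=s["tool_pos"][2]-.0583
k=6;x,y,w,h=185,155,90,80
v=cv2.resize(j[y:y+h,x:x+w],None,fx=k,fy=k,interpolation=cv2.INTER_CUBIC)
for zz,r,c in((z+.01,.022,(0,0,255)),(.059,.0315,(0,200,0))):
    for t in np.arange(0,6.28,.12):
        p=proj("side",(.5125+r*np.cos(t),.1515+r*np.sin(t),zz)); cv2.circle(v,tuple(int(a) for a in (p-[x,y]+.5)*k),1,c,-1)
cv2.imwrite("pics/hover.png",v)
E
```

```text
tcp [0.514  0.1527 0.1297] jaw yaw 13.42 shift in tool axes [-0.0008 -0.0018  0.0114] toolz [ 2.4e-03  5.0e-04 -1.0e+00]
spin units (tool z down, sign flipped) -0.02 alt 35.98
[-0.88938721  0.09934336 -2.87871442] [-0.02283814 -0.04978273  0.00984393]
```

View pics/hover.png

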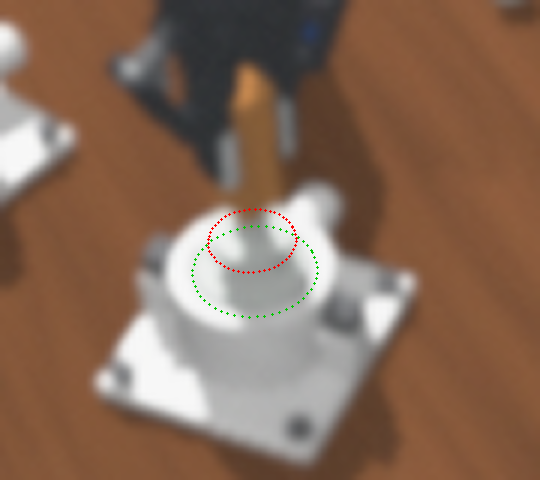

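The foot hovers over the cover, centred to within about 2 mm by the state, so I correct that and then go down to contact.

Call:
{"fn": "play_rows", "kwargs": {
  "series": [
    {"translation": [-0.0008,-0.0018,0.002],"spin": 0},
    {"translation": [0,0,0.002],"spin": 0},
    {"translation": [0,0,0.002],"spin": 0},
    {"translation": [0,0,0.001],"spin": 0},
    {"translation": [0,0,0.001],"spin": 0}
  ]
}}

```text
time: 8.65
tool_pos: [0.5112, 0.1515, 0.1201]
tcp_rot: [-1.946, -2.466, 0.0]
wrist_force: [0.2, -0.1, -2.6]
width: 0.292
```

Call:
{"fn": "play_rows", "kwargs": {
  "series": [
    {"translation": [0,0,0],"spin": 0},
    {"translation": [0,0,0.001],"spin": 0},
    {"translation": [0,0,0.001],"spin": 0}
  ]
}}

```text
time: 8.95
tool_pos: [0.5114, 0.1515, 0.1183]
tcp_rot: [1.946, 2.466, 0.0]
wrist_force: [0.4, 0.0, -1.3]
width: 0.29
```

```bash
python3 - <<'E'
from h import *
go((.5125,.1515),.1183,13.5);s=bot.read_state();print(s["wrist_force"],s["torque"])
E
```

```text
tcp [0.5114 0.1515 0.1183] jaw yaw 13.44 shift in tool axes [-0.0002  0.001   0.    ] toolz [ 3.e-04  1.e-04 -1.e+00]
spin units (tool z down, sign flipped) -0.01 alt 35.99
[ 0.44551799  0.00896248 -1.31688907] [ 0.04215828 -0.06669414 -0.06142663]
```

Call:
{"fn": "play_rows", "kwargs": {
  "series": [
    {"translation": [0,0,-0.003],"spin": 0},
    {"translation": [0,0.0008,0],"spin": 0},
    {"translation": [0,0,0.001],"spin": 0},
    {"translation": [0,0,0.001],"spin": 0},
    {"translation": [0,0,0.001],"spin": 0}
  ]
}}

```text
time: 9.45
tool_pos: [0.512, 0.1516, 0.1182]
tcp_rot: [-1.946, -2.466, 0.0]
wrist_force: [0.2, 0.2, 1.0]
width: 0.292
```

Call:
{"fn": "play_rows", "kwargs": {
  "series": [
    {"translation": [0,0,0.001],"spin": 0},
    {"translation": [0,0,0.001],"spin": 0},
    {"translation": [0,0,0.001],"spin": 0},
    {"translation": [0,0,0.001],"spin": 0}
  ]
}}

```text
time: 9.85
tool_pos: [0.5123, 0.1517, 0.1148]
tcp_rot: [1.946, 2.466, 0.001]
wrist_force: [-2.6, -0.3, 4.4]
width: 0.295
```

```bash
python3 - <<'E'
from h import *
go((.5125,.1515),.1183,13.5);s=bot.read_state();print(s["wrist_force"],s["torque"],s["width"])
E
```

```text
tcp [0.5123 0.1517 0.1148] jaw yaw 13.44 shift in tool axes [-0.0002  0.0002 -0.0035] toolz [ 5.e-04  1.e-04 -1.e+00]
spin units (tool z down, sign flipped) -0.01 alt 35.99
[-2.59818454 -0.27238592  4.38904801] [-0.12849179  0.50116083  0.06804173] 0.29479021928174387
```

Call:
{"fn": "play_rows", "kwargs": {
  "series": [
    {"translation": [0,0,0.001],"spin": 0},
    {"translation": [0,0,0.001],"spin": 0}
  ]
}}

```text
time: 10.05
tool_pos: [0.5123, 0.1517, 0.1127]
tcp_rot: [1.946, 2.466, 0.001]
wrist_force: [-2.2, -0.8, 6.1]
width: 0.294
```

```bash
python3 - <<'E'
from h import *
j=bot.read_camera("side");cv2.imwrite("pics/p1.png",cv2.resize(j[155:235,185:275],None,fx=6,fy=6,interpolation=cv2.INTER_CUBIC))
go((.5125,.1515),.1183,13.5);s=bot.read_state();print(s["wrist_force"],s["torque"],s["width"])
E
```

```text
tcp [0.5123 0.1517 0.1125] jaw yaw 13.44 shift in tool axes [-0.0002  0.0002 -0.0058] toolz [ 5.e-04  1.e-04 -1.e+00]
spin units (tool z down, sign flipped) -0.01 alt 35.99
[-1.23742498 -0.09234321  3.3649498 ] [-0.09226145  0.39646727  0.03734011] 0.2932203660613465
```

View pics/p1.png

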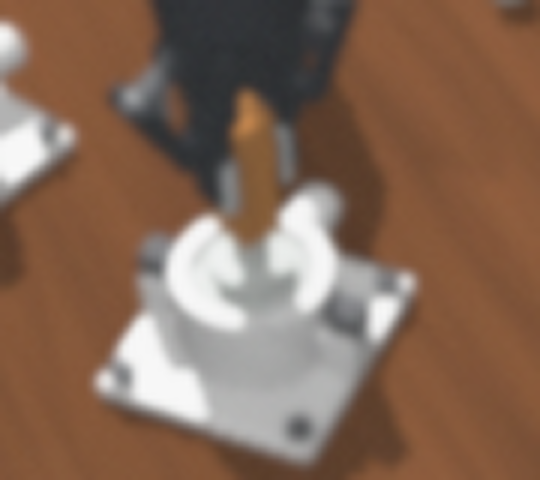

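The cover is down in the bowl, looks level, and the foot is central near (258,285). Continuing in small steps.

Call:
{"fn": "play_rows", "kwargs": {
  "series": [
    {"translation": [0,0,0.001],"spin": 0},
    {"translation": [0,0,0.001],"spin": 0},
    {"translation": [0,0,0.001],"spin": 0}
  ]
}}

```text
time: 10.4
tool_pos: [0.5123, 0.1517, 0.1094]
tcp_rot: [1.946, 2.466, 0.001]
wrist_force: [-1.5, -0.3, 3.0]
width: 0.29
```

Call:
{"fn": "play_rows", "kwargs": {
  "series": [
    {"translation": [0,0,0.001],"spin": 0},
    {"translation": [0,0,0.001],"spin": 0},
    {"translation": [0,0,0.001],"spin": 0}
  ]
}}

```text
time: 10.7
tool_pos: [0.5123, 0.1517, 0.1062]
tcp_rot: [1.946, 2.466, 0.001]
wrist_force: [-1.0, 0.3, 4.1]
width: 0.291
```

Call:
{"fn": "play_rows", "kwargs": {
  "series": [
    {"translation": [0,0,0.001],"spin": 0},
    {"translation": [0,0,0.001],"spin": 0},
    {"translation": [0,0,0.001],"spin": 0}
  ]
}}

```text
time: 11.0
tool_pos: [0.5123, 0.1517, 0.1033]
tcp_rot: [1.946, 2.466, 0.0]
wrist_force: [-1.3, 0.1, 0.5]
width: 0.295
```

Past the catch level now (force dropped). Next come sub-millimetre steps to feel for the bottom.

Call:
{"fn": "play_rows", "kwargs": {
  "series": [
    {"translation": [0,0,0.0004],"spin": 0},
    {"translation": [0,0,0.0004],"spin": 0}
  ]
}}

```text
time: 11.2
tool_pos: [0.5123, 0.1517, 0.1024]
tcp_rot: [1.946, 2.466, 0.001]
wrist_force: [0.4, -0.1, 1.9]
width: 0.292
```

Call:
{"fn": "play_rows", "kwargs": {
  "series": [
    {"translation": [0,0,0.0004],"spin": 0},
    {"translation": [0,0,0.0004],"spin": 0},
    {"translation": [0,0,0.0003],"spin": 0}
  ]
}}

```text
time: 11.5
tool_pos: [0.5122, 0.1516, 0.1014]
tcp_rot: [1.946, 2.466, 0.0]
wrist_force: [-0.5, 0.4, 1.9]
width: 0.295
```

Call:
{"fn": "play_rows", "kwargs": {
  "series": [
    {"translation": [0,0,0.0004],"spin": 0},
    {"translation": [0,0,0.0004],"spin": 0}
  ]
}}

```text
time: 11.7
tool_pos: [0.5122, 0.1517, 0.1006]
tcp_rot: [1.946, 2.466, 0.001]
wrist_force: [1.2, 0.3, 2.7]
width: 0.292
```

Call:
{"fn": "play_rows", "kwargs": {
  "series": [
    {"translation": [0,0,0.0004],"spin": 0},
    {"translation": [0,0,0.0004],"spin": 0}
  ]
}}

```text
time: 11.9
tool_pos: [0.5122, 0.1517, 0.0999]
tcp_rot: [1.946, 2.466, 0.0]
wrist_force: [0.3, 0.3, 3.2]
width: 0.291
```

Call:
{"fn": "play_rows", "kwargs": {
  "series": [
    {"translation": [0,0,0.0004],"spin": 0},
    {"translation": [0,0,0.0004],"spin": 0}
  ]
}}

```text
time: 12.1
tool_pos: [0.5122, 0.1517, 0.099]
tcp_rot: [1.946, 2.466, 0.0]
wrist_force: [0.6, -0.1, 3.1]
width: 0.295
```

Call:
{"fn": "play_rows", "kwargs": {
  "series": [
    {"translation": [0,0,0.0004],"spin": 0},
    {"translation": [0,0,0.0004],"spin": 0}
  ]
}}

```text
time: 12.3
tool_pos: [0.5122, 0.1516, 0.0982]
tcp_rot: [1.946, 2.466, 0.0]
wrist_force: [0.6, -0.7, 3.9]
width: 0.294
```

Call:
{"fn": "play_rows", "kwargs": {
  "series": [
    {"translation": [0,0,0.0004],"spin": 0},
    {"translation": [0,0,0.0004],"spin": 0}
  ]
}}

```text
time: 12.5
tool_pos: [0.5122, 0.1516, 0.0976]
tcp_rot: [1.946, 2.466, 0.0]
wrist_force: [-0.5, -0.6, 6.5]
width: 0.29
```

Call:
{"fn": "play_rows", "kwargs": {
  "series": [
    {"translation": [0,0,0.0003],"spin": 0}
  ]
}}

```text
time: 12.6
tool_pos: [0.5123, 0.1516, 0.0976]
tcp_rot: [1.946, 2.466, 0.0]
wrist_force: [-0.9, -1.8, 8.5]
width: 0.291
```

The motion has stopped and force is rising: bottom at about z=0.0976 (cover top about 39 mm). Bring it to about 20 N (reading about 17).

Call:
{"fn": "play_rows", "kwargs": {
  "series": [
    {"translation": [0,0,0.0003],"spin": 0},
    {"translation": [0,0,0.0002],"spin": 0}
  ]
}}

```text
time: 12.8
tool_pos: [0.5123, 0.1516, 0.0976]
tcp_rot: [1.946, 2.466, 0.0]
wrist_force: [-2.4, -1.2, 9.8]
width: 0.294
```

Call:
{"fn": "play_rows", "kwargs": {
  "series": [
    {"translation": [0,0,0.0004],"spin": 0},
    {"translation": [0,0,0.0002],"spin": 0}
  ]
}}

```text
time: 13.0
tool_pos: [0.5123, 0.1516, 0.0976]
tcp_rot: [1.946, 2.466, 0.0]
wrist_force: [-2.8, -1.1, 14.4]
width: 0.29
```

Call:
{"fn": "play_rows", "kwargs": {
  "series": [
    {"translation": [0,0,0.0004],"spin": 0},
    {"translation": [0,0,0],"spin": 0}
  ]
}}

```text
time: 13.2
tool_pos: [0.5123, 0.1516, 0.0976]
tcp_rot: [1.946, 2.466, 0.0]
wrist_force: [-4.5, -0.8, 14.2]
width: 0.291
```

```bash
python3 - <<'E'
from h import *
j=bot.read_camera("side");cv2.imwrite("pics/p2.png",cv2.resize(j[155:235,185:275],None,fx=6,fy=6,interpolation=cv2.INTER_CUBIC))
s=bot.read_state();print(s["tool_pos"],s["wrist_force"],s["torque"],s["time"])
E
```

```text
[0.51232151 0.15160804 0.09760866] [-4.63892559 -2.42743412 14.46927315] [-0.17533914  0.70280999 -0.05295048] 13.25
```

View pics/p2.png

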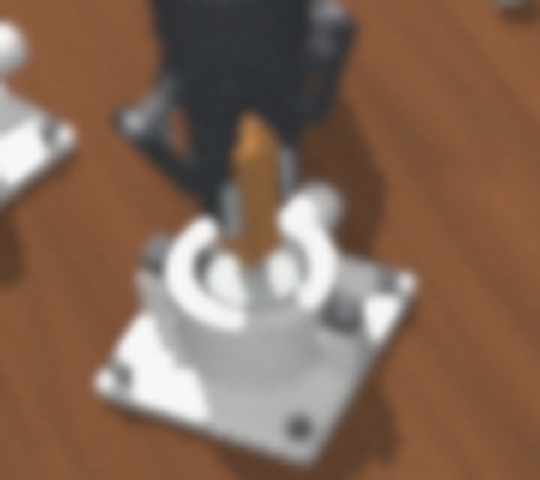

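The cover is down below the noses (visible at (210,265) and (320,262)) and looks level, with a push of about 17 N. A little more, then hold over a second.

Call:
{"fn": "play_rows", "kwargs": {
  "series": [
    {"translation": [0,0,0.0004],"spin": 0},
    {"translation": [0,0,0],"spin": 0},
    {"translation": [0,0,0],"spin": 0}
  ]
}}

```text
time: 13.55
tool_pos: [0.5123, 0.1516, 0.0976]
tcp_rot: [1.946, 2.466, 0.0]
wrist_force: [-4.3, -1.6, 16.5]
width: 0.294
```

Call:
{"fn": "play_rows", "kwargs": {
  "series": [
    {"translation": [0,0,0.0001],"spin": 0},
    {"translation": [0,0,0],"spin": 0},
    {"translation": [0,0,0],"spin": 0},
    {"translation": [0,0,0],"spin": 0},
    {"translation": [0,0,0],"spin": 0}
  ]
}}

```text
time: 14.05
tool_pos: [0.5124, 0.1516, 0.0976]
tcp_rot: [1.946, 2.466, 0.0]
wrist_force: [-5.1, -2.9, 17.7]
width: 0.286
```

Call:
{"fn": "play_rows", "kwargs": {
  "series": [
    {"translation": [0,0,0],"spin": 0},
    {"translation": [0,0,0],"spin": 0},
    {"translation": [0,0,0],"spin": 0},
    {"translation": [0,0,0],"spin": 0},
    {"translation": [0,0,0],"spin": 0}
  ]
}}

```text
time: 14.55
tool_pos: [0.5123, 0.1516, 0.0976]
tcp_rot: [1.946, 2.466, 0.0]
wrist_force: [-5.4, -2.1, 17.4]
width: 0.291
```

Call:
{"fn": "play_rows", "kwargs": {
  "series": [
    {"translation": [0,0,0],"spin": 0},
    {"translation": [0,0,0],"spin": 0},
    {"translation": [0,0,0],"spin": 0}
  ]
}}

```text
time: 14.85
tool_pos: [0.5124, 0.1516, 0.0976]
tcp_rot: [1.946, 2.466, 0.0]
wrist_force: [-4.6, -1.8, 17.5]
width: 0.291
```

Held about 20 N for 1.3 s. Lift off gently, straight up.

Call:
{"fn": "play_rows", "kwargs": {
  "series": [
    {"translation": [0,0,-0.001],"spin": 0},
    {"translation": [0,0,-0.002],"spin": 0},
    {"translation": [0,0,-0.004],"spin": 0},
    {"translation": [0,0,-0.007],"spin": 0},
    {"translation": [0,0,-0.01],"spin": 0}
  ]
}}

```text
time: 15.35
tool_pos: [0.5099, 0.1511, 0.1176]
tcp_rot: [-1.944, -2.464, 0.006]
wrist_force: [-0.0, -0.9, -3.8]
width: 0.293
```

Call:
{"fn": "play_rows", "kwargs": {
  "series": [
    {"translation": [0,0,-0.02],"spin": 0},
    {"translation": [0,0,-0.03],"spin": 0},
    {"translation": [0,0,-0.03],"spin": 0},
    {"translation": [0,0,-0.025],"spin": 0},
    {"translation": [0,0,-0.01],"spin": 0}
  ]
}}

```text
time: 15.85
tool_pos: [0.5129, 0.1518, 0.2368]
tcp_rot: [1.945, 2.465, 0.004]
wrist_force: [0.9, -0.4, -2.3]
width: 0.292
```

Call:
{"fn": "play_rows", "kwargs": {
  "series": [
    {"translation": [-0.015,-0.0022,0],"spin": 0},
    {"translation": [-0.033,-0.0055,0],"spin": 0},
    {"translation": [-0.037,-0.0062,0],"spin": 0},
    {"translation": [-0.037,-0.0062,0],"spin": 0},
    {"translation": [-0.037,-0.0062,0],"spin": 0}
  ]
}}

```text
time: 16.35
tool_pos: [0.5215, -0.0112, 0.2316]
tcp_rot: [-1.944, -2.464, 0.005]
wrist_force: [0.9, 0.5, -2.7]
width: 0.295
```

```bash
python3 - <<'E'
from h import *
i=bot.read_camera("top");j=bot.read_camera("side");r=lambda i,x,y,w,h:cv2.resize(i[y:y+h,x:x+w],(400,300),interpolation=cv2.INTER_CUBIC)
cv2.imwrite("pics/seated.png",np.hstack([r(i,173,220,80,60),r(j,188,175,80,60)]))
go((.5424,-.2689),.0633,13.5);s=bot.read_state();print(s["wrist_force"],s["torque"],s["width"])
E
```

```text
tcp [ 0.5219 -0.0139  0.2317] jaw yaw 13.18 shift in tool axes [-0.2527 -0.0374  0.1689] toolz [-0.0042 -0.0025 -1.    ]
spin units (tool z down, sign flipped) -0.06 alt 35.94
[-0.61750496  0.81129474 -1.7579765 ] [ 0.0476575  -0.01832327  0.03198462] 0.2919010952743243
```

View pics/seated.png

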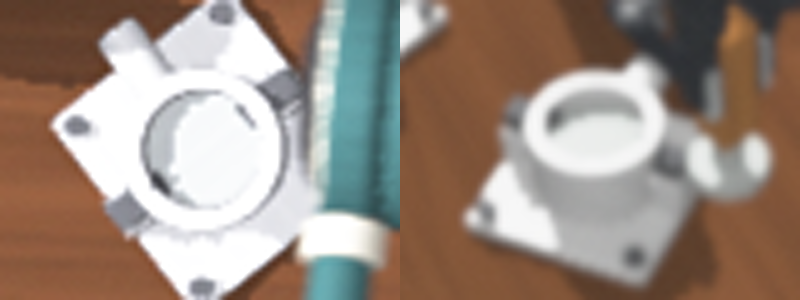

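The cover stays down inside the bowl, looks level, with both noses showing over its edge (left crop (160,183) and (243,115)). Carry the driver back.

Call:
{"fn": "play_rows", "kwargs": {
  "series": [
    {"translation": [-0.037,-0.0055,0],"spin": 0},
    {"translation": [-0.037,-0.0055,0],"spin": 0},
    {"translation": [-0.037,-0.0055,0],"spin": 0},
    {"translation": [-0.037,-0.0055,0],"spin": 0},
    {"translation": [-0.037,-0.0055,0],"spin": 0}
  ]
}}

```text
time: 16.95
tool_pos: [0.5382, -0.1965, 0.2318]
tcp_rot: [-1.944, -2.463, 0.002]
wrist_force: [1.3, 0.1, -2.3]
width: 0.294
```

Call:
{"fn": "play_rows", "kwargs": {
  "series": [
    {"translation": [-0.035,-0.005,0],"spin": 0},
    {"translation": [-0.022,-0.0035,0],"spin": 0},
    {"translation": [-0.01,-0.0014,0],"spin": 0},
    {"translation": [0,0,0],"spin": 0},
    {"translation": [0,0,0],"spin": 0}
  ]
}}

```text
time: 17.45
tool_pos: [0.545, -0.2618, 0.233]
tcp_rot: [-1.945, -2.464, -0.0]
wrist_force: [-0.8, 0.2, -3.0]
width: 0.29
```

```bash
python3 - <<'E'
from h import *
go((.5424,-.2689),.0633,13.5);s=bot.read_state();print(s["wrist_force"])
E
```

```text
tcp [ 0.545  -0.2618  0.233 ] jaw yaw 13.44 shift in tool axes [-0.0067 -0.004   0.1697] toolz [-0.0017  0.0018 -1.    ]
spin units (tool z down, sign flipped) -0.01 alt 35.99
[-0.84782085  0.22569233 -2.97174013]
```

Call:
{"fn": "play_rows", "kwargs": {
  "series": [
    {"translation": [-0.0067,-0.004,0.02],"spin": 0},
    {"translation": [0,0,0.035],"spin": 0},
    {"translation": [0,0,0.04],"spin": 0},
    {"translation": [0,0,0.035],"spin": 0},
    {"translation": [0,0,0.02],"spin": 0}
  ]
}}

```text
time: 17.95
tool_pos: [0.5411, -0.2672, 0.0805]
tcp_rot: [-1.941, -2.463, 0.001]
wrist_force: [0.2, 0.5, -2.4]
width: 0.287
```

Call:
{"fn": "play_rows", "kwargs": {
  "series": [
    {"translation": [0,0,0.01],"spin": 0},
    {"translation": [0,0,0.004],"spin": 0},
    {"translation": [0,0,0],"spin": 0},
    {"translation": [0,0,0],"spin": 0}
  ]
}}

```text
time: 18.35
tool_pos: [0.5446, -0.2707, 0.0719]
tcp_rot: [1.944, 2.464, 0.001]
wrist_force: [-0.0, 0.4, -2.3]
width: 0.291
```

```bash
python3 - <<'E'
from h import *
go((.5424,-.2689),.0633,13.5);s=bot.read_state();print(s["wrist_force"])
E
```

```text
tcp [ 0.5446 -0.2707  0.0719] jaw yaw 13.46 shift in tool axes [ 0.0023 -0.0018  0.0086] toolz [ 0.0026 -0.0014 -1.    ]
spin units (tool z down, sign flipped) -0.01 alt 35.99
[-0.02488231  0.39239491 -2.31729237]
```

Call:
{"fn": "play_rows", "kwargs": {
  "series": [
    {"translation": [0.001,-0.001,0.003],"spin": 0},
    {"translation": [0,0,0.002],"spin": 0},
    {"translation": [0,0,0.001],"spin": 0},
    {"translation": [0,0,0.001],"spin": 0}
  ]
}}

```text
time: 18.75
tool_pos: [0.5421, -0.2698, 0.0633]
tcp_rot: [1.946, 2.466, -0.0]
wrist_force: [-1.2, 0.3, 3.8]
width: 0.29
```

Call:
{"fn": "play_rows", "kwargs": {
  "series": [
    {"translation": [0,0,0.0005],"spin": 0},
    {"translation": [0,0,0.0005],"spin": 0},
    {"translation": [0,0,0],"spin": 0}
  ]
}}

```text
time: 19.05
tool_pos: [0.5421, -0.2699, 0.0633]
tcp_rot: [1.946, 2.466, -0.0]
wrist_force: [-2.7, 1.5, 6.5]
width: 0.292
```

Standing on the mat. Ease off the load, open, and rise.

Call:
{"fn": "play_rows", "kwargs": {
  "series": [
    {"translation": [0,0,-0.0005],"spin": 0},
    {"translation": [0,0,-0.0005],"spin": 0},
    {"translation": [0,0,0],"spin": 0}
  ]
}}

```text
time: 19.35
tool_pos: [0.5422, -0.2698, 0.0633]
tcp_rot: [1.946, 2.466, -0.0]
wrist_force: [-2.2, -0.3, 3.3]
width: 0.296
```

Call:
{"fn": "play_rows", "kwargs": {
  "series": [
    {"translation": [0,0,0],"spin": 0},
    {"translation": [0,0,0],"spin": 0},
    {"translation": [0,0,0],"spin": 0},
    {"translation": [0,0,0],"spin": 0},
    {"translation": [0,0,0],"spin": 0}
  ],
  "jaw": 0.35
}}

```text
time: 19.85
tool_pos: [0.5422, -0.2696, 0.063]
tcp_rot: [1.946, 2.466, 0.0]
wrist_force: [0.8, 0.1, -1.6]
width: 0.671
```

Call:
{"fn": "play_rows", "kwargs": {
  "series": [
    {"translation": [0,0,-0.01],"spin": 0},
    {"translation": [0,0,-0.02],"spin": 0},
    {"translation": [0,0,-0.03],"spin": 0},
    {"translation": [0,0,-0.04],"spin": 0},
    {"translation": [0,0,-0.04],"spin": 0}
  ]
}}

```text
time: 20.35
tool_pos: [0.5417, -0.2694, 0.2048]
tcp_rot: [-1.946, -2.466, 0.0]
wrist_force: [1.5, -0.2, 0.3]
width: 0.673
```

Call:
{"fn": "play_rows", "kwargs": {
  "series": [
    {"translation": [0,0,-0.04],"spin": 0},
    {"translation": [0,-0.04,-0.02],"spin": 0},
    {"translation": [0,-0.045,0],"spin": 0},
    {"translation": [0,-0.045,0],"spin": 0},
    {"translation": [0,0,0],"spin": 0}
  ]
}}

```text
time: 20.85
tool_pos: [0.4115, -0.3005, 0.2641]
tcp_rot: [-1.95, -2.463, 0.003]
wrist_force: [0.5, -0.0, 0.6]
width: 0.675
```

```bash
python3 - <<'E'
from h import *
i=bot.read_camera("top");j=bot.read_camera("side");cv2.imwrite("pics/tend.png",i);r=lambda i,x,y,w,h:cv2.resize(i[y:y+h,x:x+w],(400,300),interpolation=cv2.INTER_CUBIC)
cv2.imwrite("pics/end.png",np.vstack([np.hstack([r(i,305,205,100,75),r(i,165,212,100,75)]),np.hstack([r(j,240,245,100,75),r(j,188,175,80,60)])]))
s=bot.read_state();print(s["tool_pos"],s["time"],s["wrist_force"])
E
```

```text
[ 0.4151864  -0.30017453  0.26413508] 20.95 [-0.06261523 -0.36457781 -0.59527246]
```

View pics/end.png

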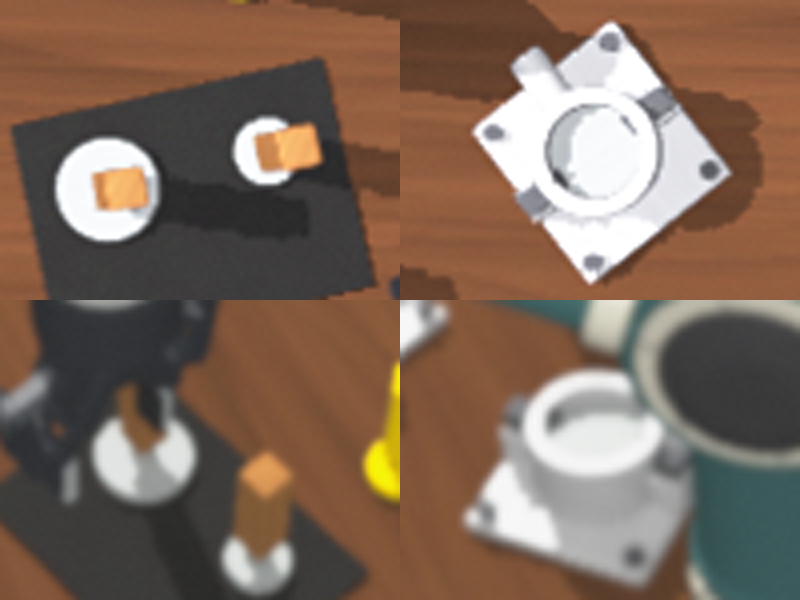

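The driver stands upright at its old spot, the wide driver is unmoved, and the cover is held down level under both noses. Handing in.

```bash
python3 -c "
from workcell import bot
print(bot.finish_job())"
```

```text
the job is handed in; nothing more can be done
None
```

The cover was pressed down past both catches until it bottomed out. It was then held there at about 20 N for 1.3 s. The driver is back upright on the mat within about 1 mm of where it stood. The job was handed in at about 21 s of the 56 s allowed.

- **Bottom:** felt at tool z = 0.0976, which puts the cover's top face about 39 mm above the housing's underside. The tool stopped there while the force kept rising. The highest push I read on the cover was about 20.5 N, against the 30 N limit.
- **Last pictures:** the cover is down and looks level, with both noses over its edge. The wide driver looks unmoved and the gripper is clear. I judged level by eye only and did not measure the cover's height after lifting off.
- **Disagreements:** the measured tool position wandered 1–2 mm around the target at times, so I corrected it before contact. While bearing on the cover there was a sideways force of about 5 N, but the foot did not move.

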